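Slide the light box's touch dimmer up to full

TASK

Turn the slide-viewing light box up to full with its curved touch strip: with the fingers shut, lightly touch the smallest yellow dot and slide the fingertips along the strip, staying in light contact, over each dot in turn to the largest. Finish with the fingertips still resting lightly on the largest dot, the strip slightly pressed but not bottomed, and hold them there; grasp nothing and leave the dish, beaker and dropper bottle alone.

Things in the scene. Friction and masses are not known exactly. Their poses are not given: they have to be found in the camera images.
- lightbox: white flat LED light box for viewing slides, fixed to the bench, 250 (x) x 260 (y) x 30 mm high, red side trim; a round bright pane of 74 mm radius (top 33 mm above the bench) lies 25 mm along +x from its middle. Origin: centre of its underside; x points from the curved strip's side across the pane, z up
- strip (a joint): how far the black curved touch strip is pushed down, m: 0 = up, 0.008 = bottomed. The whole strip is one rigid sprung bar that sinks level: it starts to give at about 0.5 N and needs about 4.5 N to bottom; beyond that it is hard. The strip is 24 mm wide, follows an arc of 115 mm radius about the pane's centre, on the -x side of it, and its flat smooth top stands 41 mm above the bench (11 mm proud of the box) when up
- mark0 (a point): smallest yellow dot (8 mm across) on the strip, on a 12 mm long piece of it. This point: centre of the dot, in the strip's top surface. z up; axes parallel to the light box's
- mark1 (a point): second yellow dot (12 mm across) on the strip, on a 12 mm long piece of it. This point: centre of the dot, in the strip's top surface. z up; axes parallel to the light box's
- mark2 (a point): third yellow dot (16 mm across) on the strip, on a 12 mm long piece of it. This point: centre of the dot, in the strip's top surface. z up; axes parallel to the light box's
- mark3 (a point): largest yellow dot (20 mm across) on the strip, on a 12 mm long piece of it. This point: centre of the dot, in the strip's top surface. z up; axes parallel to the light box's
- gap0 (a point): plain black length of strip (50 mm along the arc) between the smallest and second dots, flush with them. This point: midway along it, on the strip's centre line, in its top surface
- gap1 (a point): plain black length of strip (50 mm along the arc) between the second and third dots, flush with them. This point: midway along it, on the strip's centre line, in its top surface
- gap2 (a point): plain black length of strip (50 mm along the arc) between the third and largest dots, flush with them. This point: midway along it, on the strip's centre line, in its top surface
- dish: closed glass culture dish, 58 mm across, 16 mm high, loose on the pane; origin: centre of its underside. Leave alone
- beaker: empty glass beaker, 64 mm across, 85 mm high, loose on the bench on the +y side of the light box; origin: centre of its underside. Leave alone
- dropper: amber dropper bottle with black cap, 44 mm across, 85 mm high, loose on the bench on the -y side of the light box; origin: centre of its underside. Leave alone

How it is judged:
By the outcome, as a careful person would: the job done as asked, in the order asked, and still so for the second after the job is handed in, while the arm keeps its last pose, push and grip.
It also fails if it takes over 38 s, if anything falls off the work surface, if the arm or the gripper's body presses on something with over 40 N, if the wrist force passes 120 N, or if a joint passes its speed limit or range.

ROBOT

A 6-joint arm with a two-finger parallel gripper is mounted at the origin on the work surface. World frame = base frame: x ahead of the robot, y to its left, z up, the work surface at z = 0. Lengths are in m, angles in rad, forces in N, time in s.
With the tool pointing down it reaches from about 0.375 to 0.9 m from the base axis. Payload 3.1 kg.
Tool frame: the origin (TCP) lies between the finger pads; the fingertips stand ahead of it and the grasp point (between the pads) lies 5 mm behind it (manip.tip_extent is the z of the fingertips in the tool frame, in m); z points along the fingers, y is the direction in which the jaws open and shut (so a half turn about z gives the same grasp; the last joint's range is limited). The gripper opens to 87 mm and grips with 3 to 60 N. Pads are 19 mm wide; open, the fingers measure 117 mm over their backs; the gripper's body (75 mm by 190 mm) begins 51 mm behind the grasp point.
Start: joints at [-1.357, 0.527, 1.433, -0, 1.181, -0.178], TCP at [0.239, -0.577, 0.237] pointing down, gripper open.
Joint ranges: [-3.08, 3.08], [-0.75, 2.2], [0.22, 2.44], [-1.43, 4.57], [0, 2.65], [-2.85, 2.85]. Speed limits (rad/s): [2.79, 2.79, 3.14, 3.14, 3.14, 3.14].

INTERFACE

Orientations are given as a 3x3 rotation matrix whose columns are the frame's x, y, z axes.
In Python, from plant import manip gives the robot as it stands. The module is installed in compiled form; this text tells all that it offers.
- The arm moves only by the tool apply_moves, never from a script. Its argument "steps" is a list of rows, each an object with "offset": the shift along the world's x, y, z in mm, a list of three; "delta_rot": the turn, a rotation vector about the world's x, y, z in degrees, a list of three; "fingers": the opening in per cent of the stroke, from 0 (shut) to 100 (fully open). A call has 1 to 20 rows; each row is the pose to reach, as a shift and turn from the pose measured when the call began; what a row does not reach only later rows make up. A row lasts 1/10 s, in which the tool goes at most 50 mm and 8.59 degrees, less where a joint would pass 70% of its speed; a pose out of reach is approached as far as the arm can. A call with a gripper value outside its range is refused whole. The fingers move at their own pace and stop on an object; the grip force is fixed at half the most. Time passes only in rows, so rows that repeat a pose let the fingers close. It gives the time, the measured TCP pose, the force and the opening at its end, in the units of the state.
- manip.state(): the state, without advancing time (a new reading comes with each control period).
- manip.get_image(name): name is "scene" or "top" or "wrist"; returns a dict with "img" (400x640x3 uint8, red, green, blue), "fovy" (degrees; the focal length in pixels is half the picture's height over the tangent of half this angle, whatever the lens; pixels are square), "cx", "cy" (the principal point, pixels), "position" and "rotation" of the camera in the world. Camera axes: x right, y up, looking along -z (the intrinsics and any distortion apply to the point x, -y, -z); pixel columns grow to the right and rows downward; lengths in m; the calibration is good to about 2 mm. A picture is of the moment at which its call begins. There is no depth.
- manip.sign_off(): hands the job in, once; it reports no verdict.
The state is a dict: "clock": time; "joint_positions": joint angles; "qvel": joint speeds; "effort": joint torques, N m; "tool_pos": TCP position; "eef_rot": TCP orientation; "ft_force": force on the tool from outside, world axes, zero at the start; "ft_torque": the same for the moment, N m; "width": finger opening in m.
Only numpy, scipy, OpenCV 4.12 (cv2) and the standard library are available. Lean on these libraries where they do the work, as an engineer would, in place of code of your own. Each camera call takes 0.05 s, during which the arm holds its last target. There are 200 camera calls.

## Working session

There is one attempt and no reset: what is moved stays moved. The work goes in short steps, Python scripts to look and compute and a tool call to move; the robot and the scene stay as the last step left them, time stands still between calls to the robot, and variables do not carry over. Pictures are saved under pics/ and viewed, about 8 in all and at most 12, crops included, and the job is handed in when it is done.

Besides the shell and the picture viewer there is one more tool, called as a command line: name --argument value ..., lists and objects as JSON in quotes. apply_moves: Moves the arm, as the interface text tells. Its arguments: {"type":"object","properties":{"steps":{"type":"array","items":{"type":"object","properties":{"offset":{"type":"array","items":{"type":"number"}},"delta_rot":{"type":"array","items":{"type":"number"}},"fingers":{"type":"number"}}}}},"required":["steps"]}

```bash
mkdir -p pics; cat > h.py <<'E'
import numpy as np, cv2
from plant import manip
def grab(n,f):
    d=manip.get_image(n); cv2.imwrite('pics/'+f,d['img'][:,:,::-1]); return d
def ray(d,u,v):
    f=200/np.tan(np.radians(d['fovy'])/2)
    r=np.array(d['rotation'])@np.array([(u-d['cx'])/f,-(v-d['cy'])/f,-1.])
    return np.array(d['position']),r
def onz(d,u,v,z):
    p,r=ray(d,u,v); return p+r*(z-p[2])/r[2]
def two(d1,a,d2,b):
    p,r=ray(d1,*a);q,s=ray(d2,*b)
    t=np.linalg.lstsq(np.c_[r,-s],q-p,rcond=None)[0]
    A=p+r*t[0];B=q+s*t[1]; return (A+B)/2,np.linalg.norm(A-B)
def yellow(d):
    h=cv2.cvtColor(d['img'],cv2.COLOR_RGB2HSV)
    m=cv2.inRange(h,(20,120,100),(36,255,255))
    n,l,s,c=cv2.connectedComponentsWithStats(m)
    return [(c[i],s[i,4]) for i in range(1,n) if s[i,4]>6]
E
python3 - <<'E'
from h import *
print(manip.state(),manip.tip_extent)
for n in ['top','scene','wrist']:
    d=grab(n,n+'0.png'); print(n,{k:v for k,v in d.items() if k!='img'})
    for c,a in yellow(d): print(c,a,onz(d,*c,.041))
a=[cv2.imread(f'pics/{n}0.png') for n in ['top','scene']]
cv2.imwrite('pics/two.png',cv2.resize(np.vstack(a),(480,600)))
E
```

```text
{'clock': 0.0, 'joint_positions': array([-1.35648611e+00,  5.28455648e-01,  1.43391919e+00, -2.83594651e-05,
        1.18141010e+00, -1.78467194e-01]), 'qvel': array([-2.12636293e-03, -1.93362108e-04, -2.01747581e-04,  8.34115659e-04,
        7.53885882e-04,  4.49908295e-05]), 'effort': array([-6.63575083e-04, -4.40047753e+01, -1.76594585e+01,  6.33482030e-02,
        5.81541855e-02, -1.56909950e-04]), 'tool_pos': array([ 0.23910621, -0.57667702,  0.23557271]), 'eef_rot': array([[ 9.23845512e-01,  3.82765239e-01, -4.91875266e-04],
       [ 3.82765383e-01, -9.23843113e-01,  2.13654408e-03],
       [ 3.63379230e-04, -2.16210949e-03, -9.99997597e-01]]), 'ft_force': array([ 0.17589063,  0.09737746, -0.33675811]), 'ft_torque': array([ 0.0093542 , -0.01056592, -0.01671268]), 'width': 0.08697342748146983} 0.014
top {'fovy': 51.08467886862263, 'cx': 320.45141979945646, 'cy': 199.54189704554528, 'position': array([0.41345727, 0.08748709, 1.0246868 ]), 'rotation': array([[ 0.01223797,  0.98377463, -0.17899083],
       [-0.99962232,  0.01644156,  0.02202036],
       [ 0.02460596,  0.17865374,  
[... 952 characters left out ...]
4478728 0.041     ]
wrist {'fovy': 63.91820263642417, 'cx': 319.0809705855528, 'cy': 200.17696575759211, 'position': array([ 0.31756732, -0.54517   ,  0.38488055]), 'rotation': array([[ 0.38264604,  0.88020823,  0.28074094],
       [-0.92389391,  0.36502228,  0.11479882],
       [-0.00142984, -0.30330216,  0.95289336]])}
[360.5864486  249.39953271] 428 [ 0.17859379 -0.65535641  0.041     ]
[499.5 293.8] 10 [ 0.18939487 -0.83985934  0.041     ]
[500.5 298.9] 10 [ 0.18355641 -0.84498386  0.041     ]
[137.29268293 309.90243902] 41 [-0.00634046 -0.42996877  0.041     ]
[500.6875 306.6875] 16 [ 0.17386838 -0.85136635  0.041     ]
[501.33333333 313.77777778] 9 [ 0.16513186 -0.85782971  0.041     ]
```

View pics/two.png

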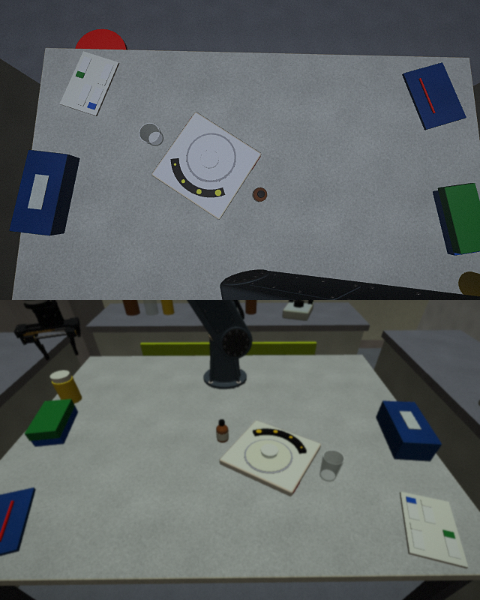

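The top view shows the box with four dots, from (233,219) smallest to (290,257) largest. The scene view shows the same dots. The two views agree to about 2 mm. Next I fit the arc and triangulate the heights.

```bash
cat > fit.py <<'E'
from h import *
from scipy.optimize import least_squares
def fit(P):  # centre & yaw of box; dots at +-93/31 mm arc, smallest first
    a=np.array([-93,-31,31,93])/115.
    def model(x,s): 
        t=x[2]+np.pi+s*a; return x[:2]+.115*np.c_[np.cos(t),np.sin(t)]
    best=min((least_squares(lambda x:(model(x,s)-P).ravel(),[*P.mean(0),y]),s) if 0 else (lambda r:(r.cost,s,r))(least_squares(lambda x:(model(x,s)-P).ravel(),[P[:,0].mean(),P[:,1].mean(),y])) for s in (1,-1) for y in (0,2,4)) if 0 else None
    c=[]
    for s in (1,-1):
        for y in (-2,0,2):
            r=least_squares(lambda x:(model(x,s)-P).ravel(),[*P.mean(0),y]); c.append((r.cost,s,r.x))
    c=min(c,key=lambda k:k[0]); return c[1],c[2],model(c[2],c[1])
E
sed -i '/best=/d' fit.py
python3 - <<'E'
from fit import *
import cv2
T=[.54308,.27112],[.49043,.24327],[.45902,.19323],[.45641,.13389]
S=[.4907,.2448],[.4585,.1951],[.4563,.1354]
s,x,m=fit(np.array(T)); print(s,x,np.degrees(x[2]),m, (m-T)*1e3)
d=manip.get_image('top');e=manip.get_image('scene')
for a,b in zip([(243.85,241.25),(264.84,255.08),(290.35,256.56)],[(387.44,182.33),(367.12,174.59),(344.68,174.25)]): print(two(d,a,e,b))
E
```

```text
1 [ 0.56768205  0.15961496 -0.56290633] -32.252156729982154 [[0.54492589 0.27234098]
 [0.49028131 0.24466862]
 [0.45759449 0.19286746]
 [0.45613831 0.13163293]] [[ 1.84588694  1.22098459]
 [-0.14868569  1.39862455]
 [-1.4255106  -0.3625367 ]
 [-0.27169065 -2.25707244]]
(array([0.49053249, 0.24406223, 0.04079653]), np.float64(0.0015060226441212076))
(array([0.4590847 , 0.19409248, 0.04143226]), np.float64(0.0018284432443854044))
(array([0.45643991, 0.13463314, 0.04108718]), np.float64(0.0014821778816044768))
```

Triangulated heights are 41 mm, as expected. I'm moving above the smallest dot with the fingers closing, and lowering at the end.

apply_moves --steps '[{"offset": [8, 20, 0], "delta_rot": [0, 0, 0], "fingers": 0}, {"offset": [23, 63, 0], "delta_rot": [0, 0, 0], "fingers": 0}, {"offset": [38, 107, 0], "delta_rot": [0, 0, -1], "fingers": 0}, {"offset": [54, 150, 0], "delta_rot": [0, 0, -2], "fingers": 0}, {"offset": [70, 195, 0], "delta_rot": [0, 0, -3], "fingers": 0}, {"offset": [86, 240, 0], "delta_rot": [0, 0, -4], "fingers": 0}, {"offset": [102, 285, 0], "delta_rot": [0, 0, -5], "fingers": 0}, {"offset": [118, 330, 0], "delta_rot": [0, 0, -6], "fingers": 0}, {"offset": [134, 375, 0], "delta_rot": [0, 0, -7], "fingers": 0}, {"offset": [150, 420, 0], "delta_rot": [0, 0, -8], "fingers": 0}, {"offset": [167, 465, 0], "delta_rot": [0, 0, -9], "fingers": 0}, {"offset": [183, 510, 0], "delta_rot": [0, 0, -10], "fingers": 0}, {"offset": [199, 555, 0], "delta_rot": [0, 0, -11], "fingers": 0}, {"offset": [215, 600, 0], "delta_rot": [0, 0, -11], "fingers": 0}, {"offset": [231, 645, -10], "delta_rot": [0, 0, -11], "fingers": 0}, {"offset": [247, 690, -25], "delta_rot": [0, 0, -11], "fingers": 0}, {"offset": [263, 735, -45], "delta_rot": [0, 0, -11], "fingers": 0}, {"offset": [280, 780, -65], "delta_rot": [0, 0, -11], "fingers": 0}, {"offset": [295, 822, -85], "delta_rot": [0, 0, -11], "fingers": 0}, {"offset": [305, 849, -105], "delta_rot": [0, 0, -11], "fingers": 0}]'

```text
clock: 2.25
tool_pos: [0.5452, 0.2751, 0.1304]
eef_rot: [[0.98, 0.201, 0.002], [0.201, -0.98, 0.002], [0.002, -0.002, -1.0]]
ft_force: [0.2, -0.3, 0.0]
width: 0.0003
```

apply_moves --steps '[{"offset": [0, 0, 0], "delta_rot": [0, 0, 0], "fingers": 0}, {"offset": [0, 0, 0], "delta_rot": [0, 0, 0], "fingers": 0}]'

```text
clock: 2.45
tool_pos: [0.5445, 0.2755, 0.1295]
eef_rot: [[0.979, 0.203, -0.0], [0.203, -0.979, 0.001], [0.0, -0.001, -1.0]]
ft_force: [-0.3, -0.4, 0.1]
width: 0.0002
```

```bash
python3 - <<'E'
from fit import *
s=manip.state();print(s['clock'],s['tool_pos'],s['eef_rot'],s['ft_force'],s['width'],s['joint_positions'])
d=grab('wrist','w1.png')
for c,a in yellow(d): print(c,a,onz(d,*c,.041))
E
```

```text
2.45 [0.54450024 0.27549009 0.12946899] [[ 9.79160481e-01  2.03088026e-01 -7.43171300e-05]
 [ 2.03087988e-01 -9.79159907e-01  1.07016958e-03]
 [ 1.44570272e-04 -1.06296067e-03 -9.99999425e-01]] [-0.32994156 -0.36487585  0.09470391] 0.00016926032642337782 [2.84969248e-01 6.42163871e-01 1.56336690e+00 1.30159184e-03
 9.35832755e-01 1.65048297e+00]
[323.  214.5] 78 [0.54244118 0.27147031 0.041     ]
[301.2 309.2] 20 [0.45250063 0.27191971 0.041     ]
[337.15 310.6 ] 20 [0.4574777  0.24089116 0.041     ]
[454.83986928 332.81045752] 306 [0.45604411 0.13251927 0.041     ]
```

View pics/w1.png

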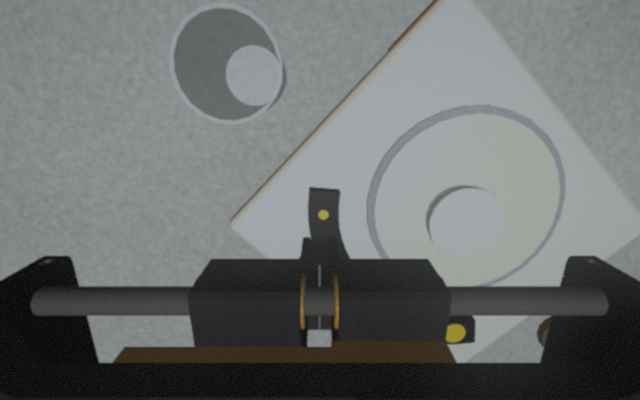

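The wrist view shows the smallest dot at (323,215), just ahead of the fingers, and the largest partly hidden at (455,333). The chords of 59.5 and 162 mm fit a 30° dot spacing, so I refit with that. I also work out each row's waypoint.

```bash
sed -i 's/np.array(\[-93,-31,31,93\])\/115./np.radians([-45,-15,15,45])/' fit.py
python3 - <<'E'
from fit import *
P=np.array([[.5427,.2713],[.4905,.2441],[.4590,.1941],[.4563,.1340]])
s,x,m=fit(P); print(s,x[:2],np.degrees(x[2]),'\n',m.round(4),'\n',((m-P)*1e3).round(1))
for k in np.arange(-45,46,2.5):
    t=x[2]+np.pi+np.radians(k); p=x[:2]+.115*np.array([np.cos(t),np.sin(t)])
    print(k,((p-m[0])*1e3).round(0), 'abs tangent yaw',np.degrees(t)%360-90)
E
```

```text
1 [0.56847057 0.15952115] -32.26441755366115 
 [[0.5431 0.2717]
 [0.4904 0.244 ]
 [0.4587 0.1937]
 [0.4563 0.1342]] 
 [[ 0.4  0.4]
 [-0.1 -0.1]
 [-0.3 -0.4]
 [-0.   0.2]]
-45.0 [0. 0.] abs tangent yaw 12.735582446338853
-42.5 [-5. -1.] abs tangent yaw 15.235582446338839
-40.0 [-10.  -3.] abs tangent yaw 17.73558244633884
-37.5 [-14.  -4.] abs tangent yaw 20.23558244633884
-35.0 [-19.  -6.] abs tangent yaw 22.735582446338853
-32.5 [-24.  -8.] abs tangent yaw 25.23558244633884
-30.0 [-28. -10.] abs tangent yaw 27.735582446338853
-27.5 [-33. -13.] abs tangent yaw 30.235582446338853
-25.0 [-37. -15.] abs tangent yaw 32.73558244633885
-22.5 [-41. -18.] abs tangent yaw 35.23558244633885
-20.0 [-45. -21.] abs tangent yaw 37.73558244633884
-17.5 [-49. -24.] abs tangent yaw 40.23558244633884
-15.0 [-53. -28.] abs tangent yaw 42.73558244633884
-12.5 [-56. -31.] abs tangent yaw 45.23558244633884
-10.0 [-60. -35.] abs tangent yaw 47.73558244633887
-7.5 [-63. -39.] abs tangent yaw 50.23558244633887
-5.0 [-66. -43.] abs tangent yaw 52.73558244633887
-2.5 [-69. -47.] abs tangent yaw 55.235582446338
[... 285 characters left out ...]
w 70.23558244633887
15.0 [-84. -78.] abs tangent yaw 72.73558244633887
17.5 [-86. -83.] abs tangent yaw 75.23558244633887
20.0 [-87. -88.] abs tangent yaw 77.73558244633884
22.5 [-88. -93.] abs tangent yaw 80.23558244633884
25.0 [-89. -98.] abs tangent yaw 82.73558244633884
27.5 [ -89. -103.] abs tangent yaw 85.23558244633884
30.0 [ -90. -108.] abs tangent yaw 87.73558244633884
32.5 [ -90. -113.] abs tangent yaw 90.23558244633887
35.0 [ -90. -118.] abs tangent yaw 92.73558244633887
37.5 [ -89. -123.] abs tangent yaw 95.23558244633887
40.0 [ -89. -128.] abs tangent yaw 97.73558244633887
42.5 [ -88. -133.] abs tangent yaw 100.23558244633884
45.0 [ -87. -138.] abs tangent yaw 102.73558244633884
```

apply_moves --steps '[{"offset": [-1, -4, -20], "delta_rot": [0, 0, 1], "fingers": 0}, {"offset": [-1, -4, -40], "delta_rot": [0, 0, 1], "fingers": 0}, {"offset": [-1, -4, -55], "delta_rot": [0, 0, 1], "fingers": 0}, {"offset": [-1, -4, -63], "delta_rot": [0, 0, 1], "fingers": 0}, {"offset": [-1, -4, -66], "delta_rot": [0, 0, 1], "fingers": 0}, {"offset": [-1, -4, -66], "delta_rot": [0, 0, 1], "fingers": 0}, {"offset": [-1, -4, -66], "delta_rot": [0, 0, 1], "fingers": 0}]'

```text
clock: 3.2
tool_pos: [0.5444, 0.2707, 0.065]
eef_rot: [[0.976, 0.219, 0.002], [0.219, -0.976, 0.002], [0.003, -0.001, -1.0]]
ft_force: [0.7, 0.4, -0.3]
width: 0.0002
```

apply_moves --steps '[{"offset": [-1, 1, -3], "delta_rot": [0, 0, 0], "fingers": 0}, {"offset": [-1, 1, -6], "delta_rot": [0, 0, 0], "fingers": 0}, {"offset": [-1, 1, -8], "delta_rot": [0, 0, 0], "fingers": 0}, {"offset": [-1, 1, -9], "delta_rot": [0, 0, 0], "fingers": 0}, {"offset": [-1, 1, -10], "delta_rot": [0, 0, 0], "fingers": 0}, {"offset": [-1, 1, -11], "delta_rot": [0, 0, 0], "fingers": 0}, {"offset": [-1, 1, -11], "delta_rot": [0, 0, 0], "fingers": 0}, {"offset": [-1, 1, -11], "delta_rot": [0, 0, 0], "fingers": 0}]'

```text
clock: 4.0
tool_pos: [0.5432, 0.2718, 0.0541]
eef_rot: [[0.976, 0.219, 0.002], [0.219, -0.976, 0.002], [0.002, -0.001, -1.0]]
ft_force: [-0.8, -0.1, 1.6]
width: 0.0007
```

```bash
python3 - <<'E'
from fit import *
d=grab('top','t2.png')
for k in range(4):
    s=manip.state();print(s['clock'],s['tool_pos'],s['ft_force']); manip.get_image('wrist')
E
```

```text
4.05 [0.54322563 0.27177471 0.05415102] [-1.30922977 -0.27501401  0.85890741]
4.1 [0.54321536 0.27175417 0.05411372] [-0.92689473  0.62704355  1.97518856]
4.15 [0.54324354 0.2717556  0.05413367] [-0.87096046  0.00139069  0.05776299]
4.2 [0.54322267 0.27176705 0.05411776] [-1.04104717  0.72522841  1.36529613]
```

Contact at about 1 N, matching the height. Pressing to about 3 mm deep.

apply_moves --steps '[{"offset": [0, 0, -1], "delta_rot": [0, 0, 0], "fingers": 0}, {"offset": [0, 0, -2], "delta_rot": [0, 0, 0], "fingers": 0}, {"offset": [0, 0, -2.5], "delta_rot": [0, 0, 0], "fingers": 0}, {"offset": [0, 0, -2.5], "delta_rot": [0, 0, 0], "fingers": 0}]'

```text
clock: 4.65
tool_pos: [0.5433, 0.2718, 0.0516]
eef_rot: [[0.976, 0.219, 0.002], [0.219, -0.976, 0.002], [0.002, -0.001, -1.0]]
ft_force: [-1.5, 0.9, 1.8]
width: 0.0003
```

```bash
cat > f.py <<'E'
from fit import *
F=[]
for k in range(6):
    s=manip.state();F.append(s['ft_force']); manip.get_image('wrist')
print(s['clock'],s['tool_pos'],np.mean(F,0),np.std(F,0)); print(np.degrees(np.arctan2(s['eef_rot'][1,0],s['eef_rot'][0,0])))
E
python3 f.py
```

```text
4.9 [0.5432884  0.27176795 0.05165948] [-1.28591575  0.19092161  2.59575242] [0.19907292 0.59446564 0.42751554]
12.636046511422187
```

apply_moves --steps '[{"offset": [-2, -0.5, 0], "delta_rot": [0, 0, 1], "fingers": 0}, {"offset": [-5, -1, 0], "delta_rot": [0, 0, 2.5], "fingers": 0}, {"offset": [-9.5, -2.5, 0], "delta_rot": [0, 0, 5], "fingers": 0}, {"offset": [-14.5, -4, 0], "delta_rot": [0, 0, 7.5], "fingers": 0}, {"offset": [-19, -6, 0], "delta_rot": [0, 0, 10], "fingers": 0}, {"offset": [-24, -8, 0], "delta_rot": [0, 0, 12.5], "fingers": 0}, {"offset": [-28, -10, 0], "delta_rot": [0, 0, 15], "fingers": 0}, {"offset": [-33, -12.5, 0], "delta_rot": [0, 0, 17.5], "fingers": 0}, {"offset": [-37, -15, 0], "delta_rot": [0, 0, 20], "fingers": 0}, {"offset": [-41, -18, 0], "delta_rot": [0, 0, 22.5], "fingers": 0}, {"offset": [-45, -21, 0], "delta_rot": [0, 0, 25], "fingers": 0}, {"offset": [-49, -24, 0], "delta_rot": [0, 0, 27.5], "fingers": 0}, {"offset": [-51, -26, 0], "delta_rot": [0, 0, 29], "fingers": 0}, {"offset": [-53, -28, 0], "delta_rot": [0, 0, 30], "fingers": 0}, {"offset": [-53, -28, 0], "delta_rot": [0, 0, 30], "fingers": 0}]'

```text
clock: 6.45
tool_pos: [0.4901, 0.2435, 0.0517]
eef_rot: [[0.735, 0.678, 0.001], [0.678, -0.735, 0.002], [0.002, -0.001, -1.0]]
ft_force: [0.7, 0.0, 2.5]
width: 0.0003
```

```bash
python3 f.py
```

```text
6.7 [0.49016744 0.24355695 0.05156271] [ 0.47766195 -0.15645032  2.76144517] [0.36576162 0.62739628 0.46976725]
42.64323901891671
```

apply_moves --steps '[{"offset": [-1.5, -1.5, 0], "delta_rot": [0, 0, 1], "fingers": 0}, {"offset": [-3.5, -3.5, 0], "delta_rot": [0, 0, 2.5], "fingers": 0}, {"offset": [-7, -7, 0], "delta_rot": [0, 0, 5], "fingers": 0}, {"offset": [-10, -11, 0], "delta_rot": [0, 0, 7.5], "fingers": 0}, {"offset": [-13, -15, 0], "delta_rot": [0, 0, 10], "fingers": 0}, {"offset": [-16, -19, 0], "delta_rot": [0, 0, 12.5], "fingers": 0}, {"offset": [-19, -23, 0], "delta_rot": [0, 0, 15], "fingers": 0}, {"offset": [-21.5, -27, 0], "delta_rot": [0, 0, 17.5], "fingers": 0}, {"offset": [-24, -31.5, 0], "delta_rot": [0, 0, 20], "fingers": 0}, {"offset": [-26, -36, 0], "delta_rot": [0, 0, 22.5], "fingers": 0}, {"offset": [-28, -40.5, 0], "delta_rot": [0, 0, 25], "fingers": 0}, {"offset": [-30, -45, 0], "delta_rot": [0, 0, 27.5], "fingers": 0}, {"offset": [-31, -48, 0], "delta_rot": [0, 0, 29], "fingers": 0}, {"offset": [-31.5, -50, 0], "delta_rot": [0, 0, 30], "fingers": 0}, {"offset": [-31.5, -50, 0], "delta_rot": [0, 0, 30], "fingers": 0}]'

```text
clock: 8.25
tool_pos: [0.458, 0.1933, 0.0515]
eef_rot: [[0.298, 0.955, -0.002], [0.955, -0.298, 0.002], [0.001, -0.002, -1.0]]
ft_force: [-0.5, 0.2, 2.2]
width: 0.0002
```

```bash
python3 f.py
```

```text
8.5 [0.45803857 0.19333699 0.05143444] [-0.46662629 -0.43326607  2.68015837] [0.48746236 0.34893913 0.50906674]
72.66172696818445
```

apply_moves --steps '[{"offset": [-0.5, -2, 0], "delta_rot": [0, 0, 1], "fingers": 0}, {"offset": [-1, -4.5, 0], "delta_rot": [0, 0, 2.5], "fingers": 0}, {"offset": [-2, -9.5, 0], "delta_rot": [0, 0, 5], "fingers": 0}, {"offset": [-3, -14.5, 0], "delta_rot": [0, 0, 7.5], "fingers": 0}, {"offset": [-4, -19.5, 0], "delta_rot": [0, 0, 10], "fingers": 0}, {"offset": [-4.5, -24.5, 0], "delta_rot": [0, 0, 12.5], "fingers": 0}, {"offset": [-5, -29.5, 0], "delta_rot": [0, 0, 15], "fingers": 0}, {"offset": [-5, -34.5, 0], "delta_rot": [0, 0, 17.5], "fingers": 0}, {"offset": [-5, -39.5, 0], "delta_rot": [0, 0, 20], "fingers": 0}, {"offset": [-4.5, -44.5, 0], "delta_rot": [0, 0, 22.5], "fingers": 0}, {"offset": [-4, -49.5, 0], "delta_rot": [0, 0, 25], "fingers": 0}, {"offset": [-3, -54.5, 0], "delta_rot": [0, 0, 27.5], "fingers": 0}, {"offset": [-2, -57, 0], "delta_rot": [0, 0, 29], "fingers": 0}, {"offset": [-1.5, -59, 0], "delta_rot": [0, 0, 30], "fingers": 0}, {"offset": [-1.5, -59, 0], "delta_rot": [0, 0, 30], "fingers": 0}]'

```text
clock: 10.05
tool_pos: [0.4565, 0.1342, 0.0514]
eef_rot: [[-0.219, 0.976, -0.003], [0.976, 0.219, 0.0], [0.001, -0.002, -1.0]]
ft_force: [-0.9, 0.2, 1.7]
width: 0.0003
```

```bash
python3 f.py; python3 - <<'E'
from h import *
a=grab('scene','s3.png')['img'][120:290,220:460];b=grab('top','t3.png')['img'][130:300,200:440]
cv2.imwrite('pics/end.png',cv2.resize(np.hstack([a,b])[:,:,::-1],(800,283)))
E
```

```text
10.3 [0.45651049 0.13422029 0.05143115] [-0.42986525 -0.74850038  1.8534318 ] [0.29208314 0.47326066 0.48679688]
102.68356511832347
```

View pics/end.png

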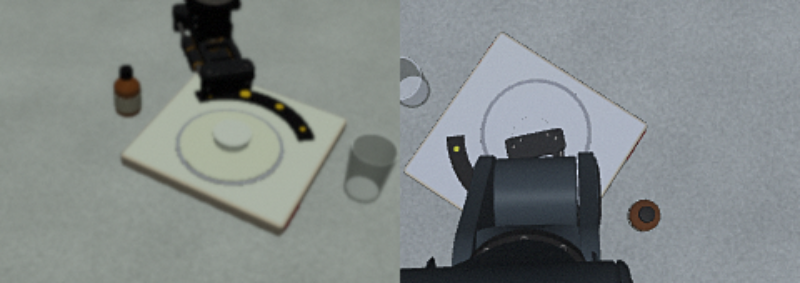

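The cropped views show the fingers on the strip's far end, with the largest dot covered and the other three visible. The dish, beaker and bottle are where they were. The push is steady at about 2 N and 3.5 mm deep, so I'm handing it in.

```bash
python3 -c "
from plant import manip
print(manip.sign_off()); s=manip.state(); print(s['clock'],s['tool_pos'],s['ft_force'])"
```

```text
the job is handed in; nothing more can be done
None
the job is handed in; nothing more can be done
```

I ran the shut fingertips along the touch strip from the smallest dot over each dot in turn to the largest. They are still resting on the largest dot, and I handed the job in at about 10.4 s. No verdict was reported, and I did not check whether the box lit to full.

- **Contact:** At the four stops the fingertips were about 3.5 mm into the strip's 8 mm travel, with a mean push of 1.9–2.8 N (bottoming takes about 4.5 N). I measured only at the stops; at the moves' start and end the depth stayed within about 0.3 mm.
- **Position:** At the end the tool was within 0.3 mm of the largest dot's fitted centre, and the dots' measured heights matched the stated 41 mm.
- **Other objects:** In the last pictures the dish, beaker and dropper bottle looked unmoved. I judged that by eye.
- **Disagreement:** The dots measured about 30° (60 mm) apart along the arc, while the text's lengths imply 62 mm. I used the measured spacing, which fitted all four dots to about 0.5 mm.
- **Noise:** Single force readings scattered by about 0.5 N, so I relied on the averages and the measured height.

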